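# Fetch the green electrode tube from the welding rack

## Task

Lift the green-capped electrode tube straight up out of its well in the wooden rack and stand it upright in the blue square cup on the welding bench. Keep it upright and hold on to it until it is down in the cup, then let go; leave the red and yellow tubes in their wells.

Things in the scene. Friction and masses are not known exactly. Their poses are not given: they have to be found in the camera images.
- tube_green: Electrode storage tube: rigid cylinder, diameter 30 mm, 130 mm tall, about 0.12 kg, white with a green cap on the top 45 mm. Origin: centre of its underside, z up. At the start it is upright, underside 10 mm above the bench, in one of three round wells (33 mm wide, 75 mm deep) of a fixed wooden rack that stands anywhere, turned; its top 55 mm shows above the rack's deck. Its x axis points across the row of wells.
- tube_red: Like tube_green in size and axes, with a red cap; it stays in its well. The three wells lie in a row, 70 mm apart; the order of the colours varies. The rack's deck is 85 mm above the bench; a steel rim all round rises 25 mm above the deck, its inner faces 70 mm either side of the row's centre line and 50 mm beyond the end wells' centres, so fingers must come straight down beside a cap.
- tube_yellow: Like tube_green in size and axes, with a yellow cap; it stays in its well in the same rack. The tops of the tubes in their wells are 140 mm above the bench, so a lifted tube must rise above them before it passes over. Each tube's x axis points across the row and its y axis along it at the start.
- cup: Blue open-topped square steel cup fixed on the bench: 70 mm by 70 mm outside, 45 mm tall, walls and floor 5 mm thick, so the opening is 60 mm by 60 mm and its floor 5 mm above the bench. Its origin is the centre of its underside, z up, x and y along its sides; its position and turn vary.
Mind the look-alikes: they are no part of the job. Of the things that look like the cup, the middle-sized one is meant.

How it is judged:
By the outcome, as a careful person would: the job done as asked, in the order asked, and still so for the second after the job is handed in, with the robot touching nothing.
It also fails if it takes over 42 s, if anything falls off the work surface, if the arm or the gripper's body presses on something with over 40 N, if the wrist force passes 120 N, or if a joint passes its speed limit or range.

## Robot

A 6-joint arm with a two-finger parallel gripper is mounted at the origin on the work surface. World frame = base frame: x ahead of the robot, y to its left, z up, the work surface at z = 0. Lengths are in m, angles in rad, forces in N, time in s.
With the tool pointing down it reaches from about 0.425 to 0.95 m from the base axis. Payload 3.5 kg.
Tool frame: the origin (TCP) lies between the finger pads; the fingertips stand 19 mm ahead of it and the grasp point (between the pads) is the TCP (ctrl.nose_length is the distance from the TCP to the fingertips, in m); z points along the fingers, y is the line along which they close (so a half turn about z gives the same grasp; the last joint's range is limited). The gripper opens to 85 mm and grips with 20 to 120 N. Pads are 22 mm wide; open, the fingers measure 114 mm over their backs; the gripper's body (76 mm by 85 mm) begins 54 mm behind the grasp point. The pads swing forward as they close: fully open they stand 13 mm farther back than shut.
Start: joints at [1.185, 0.286, 1.577, -0, 1.279, -0.15], TCP at [0.158, 0.656, 0.25] pointing down, gripper open.
Joint ranges: [-2.77, 2.77], [-0.9, 2.22], [0.21, 2.48], [-1.53, 4.67], [0.24, 2.81], [-2.84, 2.84]. Speed limits (rad/s): [2.79, 2.79, 3.14, 3.14, 3.14, 3.14].

## Interface

Orientations are given as a unit quaternion [x, y, z, w].
In Python, from plant import ctrl gives the robot as it stands.
- The arm moves only by the tool apply_moves, never from a script. Its argument "series" is a list of rows, each a list of 6 numbers: the shift along the world's x, y, z scaled (see below), then the turn, a rotation vector about the world's x, y, z scaled (see below). A call has 1 to 20 rows; each row is the pose to reach, as a shift and turn from the pose commanded when the call began; what a row does not reach only later rows make up. The controller multiplies each number of a shift by 0.8 m and each number of a turn by 45 degrees. A row lasts 1/8 s, in which the tool goes at most 62.5 mm and 10.7 degrees, less where a joint would pass 70% of its speed; a pose out of reach is approached as far as the arm can. A call with a number of a shift or a turn outside -1 to 1 is refused whole. A call with a gripper value outside its range is refused whole. "jaw" is the opening, from 0 (shut) to 1 (fully open), set as the call begins (left out, the last holds). The fingers move at their own pace and stop on an object; "squeeze" is the grip in N (left out, the last holds). Time passes only in rows, so rows that repeat a pose let the fingers close. It gives the time, the measured TCP pose, the force, the opening and the grip force at its end, in the units of the state.
- ctrl.get_state(): the state, without advancing time (a new reading comes with each control period).
- ctrl.read_camera(name): name is "scene" or "top"; returns the picture (384x512x3 uint8, red, green, blue); there is no depth.
- ctrl.get_calibration(name): a dict with "fx", "fy", "cx", "cy" (pixels), "dist_coeffs" ([k1, k2, p1, p2, k3] as OpenCV has them; the pictures are not rectified), "xyz" and "orientation" of the camera in the world. Camera axes: x right, y up, looking along -z (the intrinsics and any distortion apply to the point x, -y, -z); pixel columns grow to the right and rows downward; lengths in m; the calibration is good to about 2 mm. A picture is of the moment at which its call begins. get_calibration takes no time and is no camera call.
- ctrl.sign_off(): hands the job in; it is judged then, once.
Trained networks look in the newest picture that a camera, given by its name, has taken for a name from the list of things; names that differ only in an ending like _2 or _b are one class to them, and where a whole thing is asked for, a point or a joint stands for the part that bears it (a point fixed in the world has none). Each returns a list of dicts, best first, with "p" (0 to 1); they miss things now and then, are a little off and sometimes report something else, mostly with a low value. They report only what shows in the picture. A call takes as long as a camera call. They do not tell look-alikes from the thing itself.
- ctrl.boxes_of(thing, camera): "xy" ([column, row] as shares, 0 to 1, of the picture: columns of its width, rows of its height, amid what is visible of it).
- ctrl.silhouettes(thing, camera): "pixels" (384x512 bool, what is visible of it) and "xy" ([column, row] as shares, 0 to 1, of the picture: columns of its width, rows of its height, amid what is visible of it).
The state is a dict: "time": time; "qpos": joint angles; "dq": joint speeds; "joint_efforts": joint torques, N m; "eef_pos": TCP position; "tcp_rot": TCP orientation; "contact_force": force on the tool from outside, world axes, zero at the start; "wrist_torque": the same for the moment, N m; "opening": opening from 0.0 (shut) to 1.0 (fully open); "finger_force": force on a finger pad.
Only numpy, scipy, OpenCV 4.12 (cv2) and the standard library are available. Lean on these libraries where they do the work, as an engineer would, in place of code of your own. Each camera call takes 0.05 s, during which the arm holds its last target. There are 200 camera calls.

## Working session

There is one attempt and no reset: what is moved stays moved. The work goes in short steps, Python scripts to look and compute and a tool call to move; the robot and the scene stay as the last step left them, time stands still between calls to the robot, and variables do not carry over. Pictures are saved under pics/ and viewed, at most 10 in all, crops included, and the job is handed in when it is done.

Besides the shell and the picture viewer there is one more tool, called after ">>>" as name(argument=value, ...) on one line, values as JSON. apply_moves: Moves the arm, as the interface text tells. Shifts and turns lie within -1 to 1; 1 stands for 0.8 m of shift or 45 degrees of turn. Its arguments: {"type":"object","properties":{"series":{"type":"array"},"jaw":{"type":"number"},"squeeze":{"type":"number"}},"required":["series"]}

```bash
mkdir -p pics
python3 - <<'E'
from plant import ctrl
import cv2
for n in("scene","top"):
    im=ctrl.read_camera(n); cv2.imwrite(f"pics/{n}0.png",im[...,::-1]); print(n,ctrl.get_calibration(n))
    for t in("tube_green","cup"):
        print(t,[(round(d["p"],2),[round(d["xy"][0]*512),round(d["xy"][1]*384)],int(d["pixels"].sum())) for d in ctrl.silhouettes(t,n)])
s=ctrl.get_state();print(s["time"],s["eef_pos"],s["tcp_rot"],s["opening"])
E
```

```text
scene {'fx': 416.2737580388277, 'fy': 416.2737580388277, 'cx': 260.31283555559764, 'cy': 192.4624419297092, 'dist_coeffs': array([-0.01081464,  0.        ,  0.        ,  0.        ,  0.        ]), 'xyz': array([0.89252797, 0.31053362, 0.82002001]), 'orientation': array([0.10828306, 0.25408727, 0.88190463, 0.38204536])}
tube_green [(0.87, [340, 245], 418)]
cup [(0.94, [210, 163], 1169), (0.83, [254, 144], 569), (0.63, [150, 150], 2102)]
top {'fx': 373.9005432174633, 'fy': 373.9005432174633, 'cx': 256.33379735184235, 'cy': 193.23988507963537, 'dist_coeffs': array([-0.01305101,  0.        ,  0.        ,  0.        ,  0.        ]), 'xyz': array([ 0.40954998, -0.03832336,  0.9467603 ]), 'orientation': array([-0.06199315,  0.05111759,  0.70721539, -0.70241742])}
tube_green [(0.56, [161, 190], 239)]
cup [(0.93, [317, 196], 874), (0.77, [370, 161], 1935), (0.73, [304, 241], 476), (0.25, [220, 213], 202)]
0.3 [0.1575876  0.65612439 0.24983433] [ 1.17643159e-01  9.93055845e-01 -4.05598946e-04 -1.08527807e-04] 1.0003020031994745
```

View pics/scene0.png

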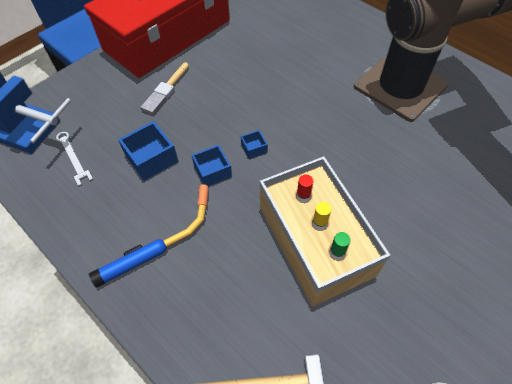

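View pics/top0.png

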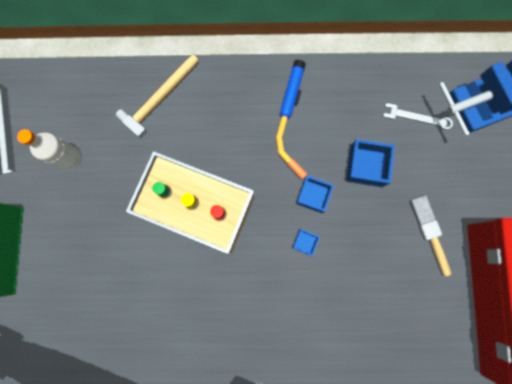

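The scene picture shows the green cap at (340,243), in the end well nearest the viewer, with yellow at (322,213) and red at (304,187). The cup candidates are large (150,150), middle (210,163) and small (254,144) in scene, which are (370,161), (315,194) and (306,242) in top. The middle-sized one fits the description. I'll measure it and confirm with a crop.

```bash
cat > h.py <<'E'
import numpy as np,cv2
from scipy.spatial.transform import Rotation as R
from scipy.optimize import minimize
from plant import ctrl
def proj(n,P):
    c=ctrl.get_calibration(n); q=(np.atleast_2d(P)-c["xyz"])@R.from_quat(c["orientation"]).as_matrix()
    K=np.array([[c["fx"],0,c["cx"]],[0,c["fy"],c["cy"]],[0,0,1]])
    return cv2.projectPoints(q*[1,-1,-1],np.zeros(3),np.zeros(3),K,c["dist_coeffs"])[0][:,0]
def ray(n,uv,z):
    c=ctrl.get_calibration(n);K=np.array([[c["fx"],0,c["cx"]],[0,c["fy"],c["cy"]],[0,0,1]])
    a=cv2.undistortPoints(np.array([[uv]],float),K,c["dist_coeffs"])[0,0]
    d=R.from_quat(c["orientation"]).as_matrix()@[a[0],-a[1],-1]
    return c["xyz"]+d*(z-c["xyz"][2])/d[2]
def hullmask(n,P,s=4):
    m=np.zeros((384*s,512*s),np.uint8); h=cv2.convexHull(proj(n,P).astype(np.float32))
    cv2.fillConvexPoly(m,np.round((h+.5)*s-.5).astype(int),1); return m
def cyl(x,y,z0,z1,r=.015):
    t=np.linspace(0,2*np.pi,40); return np.array([[x+r*np.cos(a),y+r*np.sin(a),z] for z in(z0,z1) for a in t])
def box(x,y,yaw,w,z0,z1):
    c,s=np.cos(yaw),np.sin(yaw)
    return np.array([[x+c*a-s*b,y+s*a+c*b,z] for z in(z0,z1) for a in(-w/2,w/2) for b in(-w/2,w/2)])
def mask(im,hues,uv,smin=110):
    h=cv2.cvtColor(im,cv2.COLOR_RGB2HSV); m=np.zeros(im.shape[:2],np.uint8)
    for a,b in hues: m|=((h[...,0]>=a)&(h[...,0]<=b)&(h[...,1]>smin)&(h[...,2]>30)).astype(np.uint8)
    k,l,st,ce=cv2.connectedComponentsWithStats(m); ok=[i for i in range(1,k) if st[i,4]>40]
    i=min(ok,key=lambda i:np.hypot(*(ce[i]-uv))); return (l==i).astype(np.uint8)
def fit(masks,shape,p0,step):
    M={n:cv2.resize(m,None,fx=4,fy=4,interpolation=cv2.INTER_NEAREST) for n,m in masks.items()}
    def cost(p): 
        t=0
        for n,m in M.items():
            h=hullmask(n,shape(p)); t+=1-(h&m).sum()/(h|m).sum()
        return t
    sim=np.vstack([p0]+[np.array(p0)+np.eye(len(p0))[i]*step[i] for i in range(len(p0))])
    r=minimize(cost,p0,method="Nelder-Mead",options=dict(initial_simplex=sim,maxiter=120,xatol=1e-4,fatol=1e-4)); return r.x,r.fun
E
cat > m.py <<'E'
from h import *
ims={n:ctrl.read_camera(n) for n in("scene","top")}
hs=dict(green=[(40,88)],yellow=[(22,32)],red=[(0,6),(172,180)])
px=dict(green=((340,243),(160,189)),yellow=((322,213),(189,200)),red=((304,187),(218,212)))
pos={}
for c in hs:
    for cams in(("scene",),("top",),("scene","top")):
        ms={n:mask(ims[n],hs[c],px[c][n=="top"],170 if c=="yellow" else 110) for n in cams}
        p0=ray("top",px[c][1],.13)[:2]
        x,f=fit(ms,lambda p:cyl(p[0],p[1],.095,.14),p0,(.01,.01)); print(c,cams,x.round(4),round(f,3),[int(m.sum()) for m in ms.values()])
    pos[c]=x
d=pos["red"]-pos["green"];print("row",np.linalg.norm(d),np.degrees(np.arctan2(d[1],d[0])))
for cams in(("scene",),("top",),("scene","top")):
    ms={n:mask(ims[n],[(95,125)],((210,163),(315,194))[n=="top"],130) for n in cams}
    p0=[*ray("top",(315,194),.03)[:2],np.radians(15)]
    best=min((fit(ms,lambda p:box(*p,.07,0,.045),[*p0[:2],np.radians(a)],(.01,.01,.2)) for a in(-25,0,25,45)),key=lambda r:r[1])
    print("cup",cams,best[0].round(4),np.degrees(best[0][2]).round(1),round(best[1],3),[int(m.sum()) for m in ms.values()])
cv2.imwrite("pics/crop1.png",cv2.resize(ims["scene"][110:200,110:290,::-1],None,fx=4,fy=4,interpolation=cv2.INTER_CUBIC))
E
python3 m.py
```

```text
green ('scene',) [0.5543 0.1918] 0.132 [328]
green ('top',) [0.5547 0.191 ] 0.215 [176]
green ('scene', 'top') [0.5547 0.1915] 0.35 [328, 176]
yellow ('scene',) [0.5277 0.127 ] 0.135 [308]
yellow ('top',) [0.529  0.1265] 0.212 [163]
yellow ('scene', 'top') [0.5291 0.1271] 0.358 [308, 163]
red ('scene',) [0.5017 0.0615] 0.127 [294]
red ('top',) [0.5017 0.0606] 0.251 [142]
red ('scene', 'top') [0.5011 0.0615] 0.387 [294, 142]
row 0.1406253769082103 -112.39919546656182
cup ('scene',) [ 0.5537 -0.1689 -0.3686] -21.1 0.05 [1087]
cup ('top',) [ 0.557  -0.1703  1.2067] 69.1 0.059 [879]
cup ('scene', 'top') [ 0.5548 -0.1693  1.2005] 68.8 0.125 [1087, 879]
```

View pics/crop1.png

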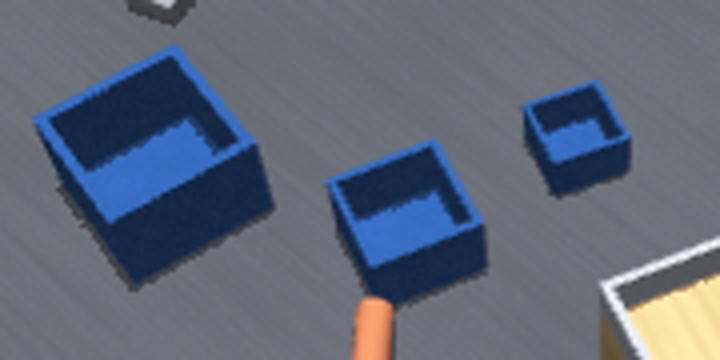

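The crop shows the large cup on the left, the middle one at crop (410,215), which is scene (210,163), and the small one on the right. The middle one fits a 70 mm by 45 mm box with IoU of about 0.95, so it is the cup: (0.555, -0.169), turned about -21°. Green is at (0.5547, 0.1915). The fingers will close across the row, which is a yaw of -22.4° for tool y, so the turn needed is -98.9°.

>>> apply_moves(series=[[0.25,-0.29,0,0,0,-0.5],[0.496,-0.58,0,0,0,-1],[0.496,-0.58,0,0,0,-1],[0.496,-0.58,0,0,0,-1],[0.496,-0.58,0,0,0,-1],[0.496,-0.58,0,0,0,-1],[0.496,-0.58,0,0,0,-1],[0.496,-0.58,0,0,0,-1],[0.496,-0.58,0,0,0,-1],[0.496,-0.58,0,0,0,-1],[0.496,-0.58,0,0,0,-1],[0.496,-0.58,0,0,0,-1],[0.496,-0.58,0,0,0,-1]], jaw=1, squeeze=40)

```text
time: 2.02
eef_pos: [0.5536, 0.1934, 0.2503]
tcp_rot: [0.488, 0.873, 0.0, -0.0]
contact_force: [0.0, 0.6, 0.1]
opening: 1.001
finger_force: 0.0
```

>>> apply_moves(series=[[0,0,0,0,0,-0.2],[0,0,0,0,0,-0.4],[0,0,0,0,0,-0.6],[0,0,0,0,0,-0.8],[0,0,0,0,0,-1],[0,0,0,0,0,-1]])

```text
time: 2.78
eef_pos: [0.5537, 0.1935, 0.2505]
tcp_rot: [0.784, 0.621, 0.0, -0.0]
contact_force: [-0.3, 0.1, 1.3]
opening: 1.003
finger_force: 0.0
```

>>> apply_moves(series=[[0,0,0,0,0,-0.198],[0,0,0,0,0,-0.198],[0,0,0,0,0,-0.198],[0,0,0,0,0,-0.198]])

```text
time: 3.28
eef_pos: [0.5544, 0.1924, 0.2503]
tcp_rot: [0.831, 0.557, 0.0, -0.0]
contact_force: [0.1, -0.5, -1.1]
opening: 0.999
finger_force: 0.0
```

Run:
```python
from h import *
s=ctrl.get_state();r=R.from_quat(s["tcp_rot"]).as_matrix();print(s["time"],s["eef_pos"],np.degrees(np.arctan2(r[1,1],r[0,1])),r[:,2],s["contact_force"])
im=ctrl.read_camera("scene");cv2.imwrite("pics/s2.png",cv2.resize(im[130:320,210:430,::-1],None,fx=3,fy=3))
```

```text
3.275 [0.55437656 0.19244192 0.25034497] -22.30745071237755 [ 8.85779065e-06  2.99213424e-05 -1.00000000e+00] [ 0.09972266 -0.46234035 -1.11336782]
```

View pics/s2.png

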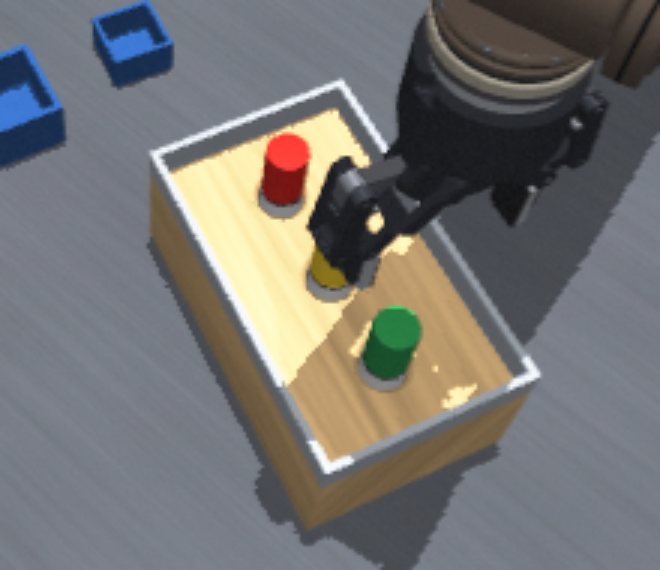

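The crop shows the open gripper 0.25 m up, aligned across the row, with nothing blocking the way down to the green cap at crop (392,345). Descending.

>>> apply_moves(series=[[0,-0.001,-0.05,0,0,0],[0,-0.001,-0.1,0,0,0],[0,-0.001,-0.13,0,0,0],[0,-0.001,-0.15,0,0,0],[0,-0.001,-0.165,0,0,0],[0,-0.001,-0.165,0,0,0],[0,-0.001,-0.165,0,0,0]])

```text
time: 4.2
eef_pos: [0.5553, 0.1917, 0.1195]
tcp_rot: [0.831, 0.556, 0.001, 0.0]
contact_force: [0.8, -0.8, -0.2]
opening: 1.005
finger_force: 0.0
```

>>> apply_moves(series=[[0,0,0,0,0,0],[0,0,0,0,0,0],[0,0,0,0,0,0],[0,0,0,0,0,0],[0,0,0,0,0,0],[0,0,0,0,0,0],[0,0,0,0,0,0],[0,0,0,0,0,0]], jaw=0, squeeze=40)

```text
time: 5.2
eef_pos: [0.5546, 0.1916, 0.1187]
tcp_rot: [0.831, 0.556, 0.0, -0.0]
contact_force: [-1.0, 1.1, 3.9]
opening: 0.34
finger_force: 39.7
```

Gripped at an opening of about 29 mm with almost no side force. Lifting 0.18 m.

>>> apply_moves(series=[[0,0,0.015,0,0,0],[0,0,0.04,0,0,0],[0,0,0.075,0,0,0],[0,0,0.11,0,0,0],[0,0,0.15,0,0,0],[0,0,0.19,0,0,0],[0,0,0.225,0,0,0],[0,0,0.225,0,0,0],[0,0,0.225,0,0,0]])

```text
time: 6.32
eef_pos: [0.5539, 0.1914, 0.2974]
tcp_rot: [0.831, 0.556, -0.001, -0.0]
contact_force: [-0.9, -0.2, -1.2]
opening: 0.341
finger_force: 39.8
```

Run:
```python
from h import *
s=ctrl.get_state();print(s["time"],s["eef_pos"],s["contact_force"],s["opening"],s["finger_force"])
im=ctrl.read_camera("scene");cv2.imwrite("pics/s3.png",cv2.resize(im[100:330,190:450,::-1],None,fx=2.5,fy=2.5))
```

```text
6.325 [0.55387457 0.19137624 0.29738533] [-0.87627988 -0.21482114 -1.16503695] 0.3409845011783804 39.764238595962524
```

View pics/s3.png

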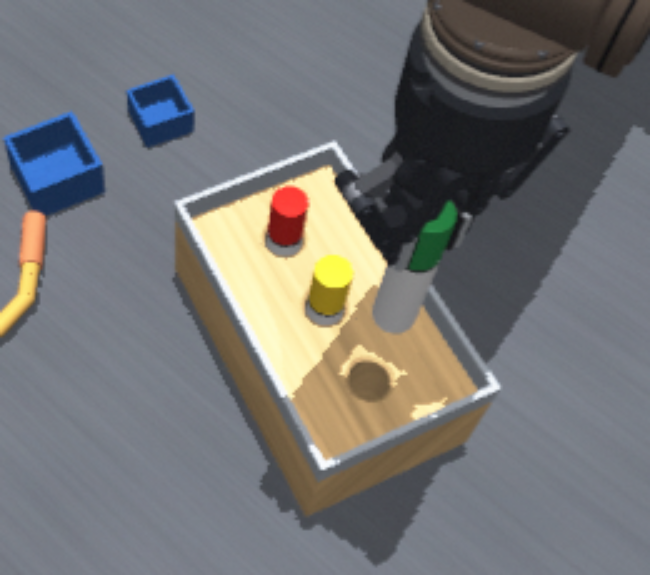

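The green tube is held clear of its well (empty at crop (368,382)), and red and yellow are still in place. Moving over the cup.

>>> apply_moves(series=[[0,-0.02,0,0,0,0],[0,-0.06,0,0,0,0],[0,-0.11,0,0,0,0],[0,-0.16,0,0,0,0],[0,-0.21,0,0,0,0],[0,-0.26,0,0,0,0],[0,-0.31,0,0,0,0],[0,-0.36,0,0,0,0],[0,-0.4,0,0,0,0],[0,-0.43,0,0,0,0],[0,-0.451,0,0,0,0],[0,-0.451,0,0,0,0],[0,-0.451,0,0,0,0],[0,-0.451,0,0,0,0]])

```text
time: 8.12
eef_pos: [0.5545, -0.1684, 0.2983]
tcp_rot: [0.831, 0.557, 0.0, -0.0]
contact_force: [0.5, 0.3, -2.1]
opening: 0.345
finger_force: 39.8
```

>>> apply_moves(series=[[0,0,-0.04,0,0,0],[0,0,-0.08,0,0,0],[0,0,-0.11,0,0,0],[0,0,-0.13,0,0,0],[0,0,-0.14,0,0,0],[0,0,-0.14,0,0,0],[0,0,-0.14,0,0,0]])

```text
time: 9.0
eef_pos: [0.5551, -0.1696, 0.1876]
tcp_rot: [0.831, 0.556, 0.001, 0.001]
contact_force: [0.2, -1.6, -1.4]
opening: 0.343
finger_force: 39.8
```

Run:
```python
from h import *
s=ctrl.get_state();p=s["eef_pos"];print(s["time"],p,s["contact_force"],s["opening"],s["finger_force"])
im=ctrl.read_camera("scene").copy()
z0=p[2]-.1085
for z in(z0,z0+.085):
    print(proj("scene",[[p[0],p[1],z]]))
big=cv2.resize(im[90:220,140:300,::-1],None,fx=4,fy=4,interpolation=cv2.INTER_CUBIC)
def L(P,c): cv2.polylines(big,[np.int32((proj("scene",P)-[140,90]+.5)*4)],False,c,1)
t=np.linspace(0,2*np.pi,40)
L([[p[0]+.015*np.cos(a),p[1]+.015*np.sin(a),z0] for a in t],(0,0,255)); L([[p[0],p[1],z0],[p[0],p[1],z0+.085]],(0,0,255))
b=box(.555,-.169,1.2,.06,.045,.045)[:4][[0,1,3,2,0]];L(b,(0,255,255))
cv2.imwrite("pics/s4.png",big)
```

```text
9.0 [ 0.55512515 -0.16957869  0.187595  ] [ 0.21620143 -1.59236302 -1.41124662] 0.34347024481714555 39.79003965854645
[[208.3145814  150.81211937]]
[[203.84742341 125.5366485 ]]
```

View pics/s4.png

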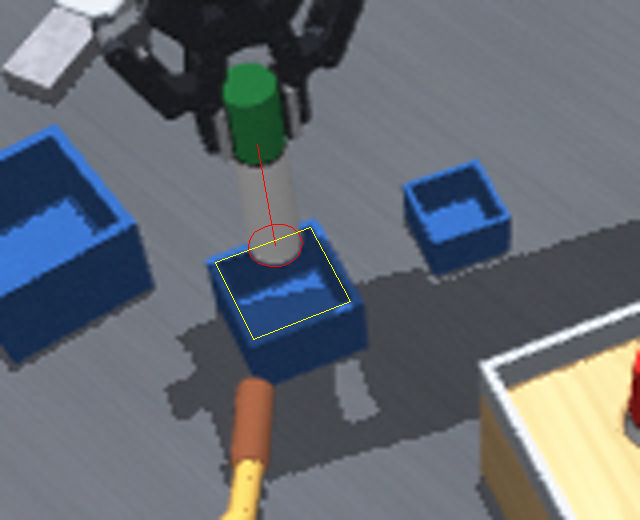

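The tube (red overlay) is upright, and its underside at crop (275,243) is centred over the cup opening (yellow), with the middle cup below. Lowering 72 mm.

>>> apply_moves(series=[[0,0,-0.03,0,0,0],[0,0,-0.05,0,0,0],[0,0,-0.07,0,0,0],[0,0,-0.08,0,0,0],[0,0,-0.085,0,0,0],[0,0,-0.09,0,0,0],[0,0,-0.09,0,0,0],[0,0,-0.09,0,0,0]])

```text
time: 10.05
eef_pos: [0.5547, -0.1694, 0.1148]
tcp_rot: [0.831, 0.556, 0.0, 0.0]
contact_force: [-0.3, -0.3, -1.2]
opening: 0.339
finger_force: 39.8
```

>>> apply_moves(series=[[0,0,-0.001,0,0,0],[0,0,-0.002,0,0,0],[0,0,-0.002,0,0,0],[0,0,-0.002,0,0,0]])

```text
time: 10.55
eef_pos: [0.5548, -0.1695, 0.1137]
tcp_rot: [0.831, 0.556, 0.0, 0.0]
contact_force: [-2.0, 0.4, 6.0]
opening: 0.339
finger_force: 40.4
```

A 6 N upward force shows the tube is resting on the cup floor. Releasing.

>>> apply_moves(series=[[0,0,0,0,0,0],[0,0,0,0,0,0],[0,0,0,0,0,0],[0,0,0,0,0,0],[0,0,0,0,0,0],[0,0,0,0,0,0]], jaw=0.9)

```text
time: 11.3
eef_pos: [0.5545, -0.1693, 0.1127]
tcp_rot: [0.831, 0.556, 0.0, 0.0]
contact_force: [0.2, 0.1, 0.5]
opening: 0.9
finger_force: 0.0
```

>>> apply_moves(series=[[0,0,0.02,0,0,0],[0,0,0.05,0,0,0],[0,0,0.1,0,0,0],[0,0,0.15,0,0,0],[0,0,0.2,0,0,0],[0,0,0.2,0,0,0],[0,0,0.2,0,0,0],[0,0,0.2,0,0,0]])

```text
time: 12.3
eef_pos: [0.5537, -0.1689, 0.2709]
tcp_rot: [0.831, 0.556, -0.001, -0.001]
contact_force: [-0.5, 0.5, -0.5]
opening: 0.904
finger_force: 0.0
```

Run:
```python
from h import *
s=ctrl.get_state();print(s["time"],s["eef_pos"],s["contact_force"],s["opening"],s["finger_force"])
im=ctrl.read_camera("scene");cv2.imwrite("pics/s5.png",cv2.resize(im[80:300,140:410,::-1],None,fx=2.5,fy=2.5))
```

```text
12.3 [ 0.55367146 -0.16892512  0.27087962] [-0.49121321  0.51084226 -0.49674033] 0.903698627846711 0.0
```

View pics/s5.png

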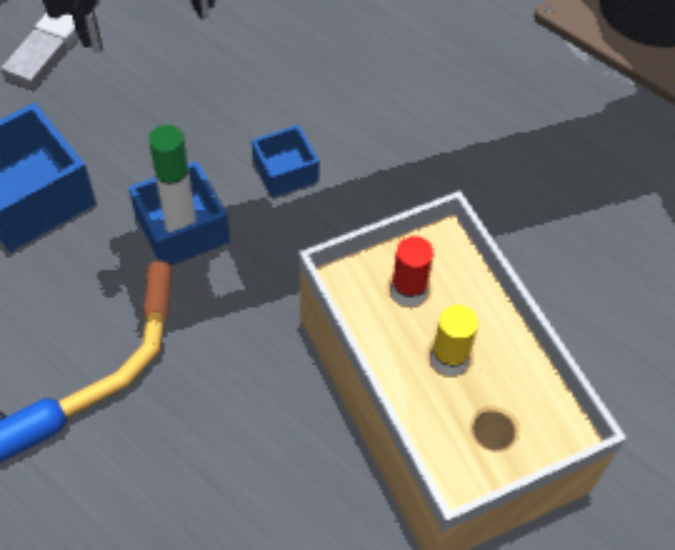

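The green tube stands upright in the middle cup, crop (175,200). Red and yellow are in their wells, and the gripper is clear.

```bash
python3 -c "
from plant import ctrl
print(ctrl.sign_off())"
```

```text
the job is handed in; nothing more can be done
None
```

The green-capped tube stands upright in the middle-sized blue cup, let go with the gripper clear; red and yellow are still in their wells, and I handed the job in at about 12 s of the 42 s.

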